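# Nip a freshly bound report in the office spine press

### The job

Slide the green bound report in until its spine is fully home and square against the back stop of the press, pushing gently. Then take the crank by its black knob and wind it clockwise, without letting go of the knob on the way, until the pressing bar nips the report firmly - stop when you feel it clearly tighten, do not overtighten - and let go, leaving it clamped. Leave the other things on the table alone.

Things in the scene. Friction and masses are not known exactly. Their poses are not given: they have to be found in the camera images.
- press: Grey bench press for report spines, fixed. Origin: on the table below the crank's upright axis; x points in from the open front (robot's side) to the back stop, y left, z up. Base 345 mm wide (y), x -153 to +103 mm, 40 mm high, carrying a plywood board 250 mm wide, x -148 to +88 mm, its top 50 to 54 mm above the table. Steel columns 24 mm thick at y = +-150 mm, x = 0.
- crosshead (a point): Centre of the grey crosshead on the columns, 165 mm above the table, x -28 to +28, z 145 to 185 mm. Below it hangs the pressing bar, 100 mm deep (x -50 to +50), 255 mm wide, at a height that differs each time (a locked collar on its ram), at first 15 to 32 mm clear of the report's top. The screw lowers it 14 mm per clockwise crank turn and holds where it is left.
- crank_hub (a point): Top of the crank's hub, on its upright axis, 222 mm above the table. The turns needed until the bar bites (1.1 to 2.3) differ each time: feel them at the knob. Winding drags about 5 N along the circle; past the bite this grows by about 6 N per rad. At 8 to 9 N (bar pressing some 110 N) it is firmly nipped; below 7 N too slack; at 11 N the report is damaged.
- stop (a point): Middle of the front face of the steel back stop (200 mm wide, top 100 mm above the table), 65 mm behind the press's origin, 64 mm above the table. Axes as the press.
- crank (a joint): Turn of the crank in rad, growing clockwise as seen from above (winding down). At 0 the knob lies straight behind the axis (press +x); it starts between -1 and 1.
- knob: Black upright grip on the crank's end, 26 mm thick, 50 mm tall, spinning freely on its own pin; origin at the centre of its underside, 212 mm above the table (just over the crank arm), 65 mm from the crank's axis; free all round and above. When the winding hand stops, the drag fades and the knob pushes back with the bar's load alone: near 0 before the bite, about 4 N when firmly nipped.
- report: Green hard-cover bound report, 160 mm (x) by 220 mm (y), 28 mm thick, 0.65 kg, lying on the packing board. Origin: centre of its underside; x points from its open front edge to its spine (the back edge, darker green), y along the spine. It starts with the spine 40 to 55 mm short of the back stop and slightly askew. Home: origin 80 mm in front of the stop's face.
- pen: Orange pen, 130 mm long, on the table left of the press. Leave alone.
- stapler: Grey-blue stapler, 130 mm long, 50 mm tall, on the table right of the press. Leave alone.
- bottle: Clear water bottle with a green cap, 190 mm tall, at the left. Leave alone.
- mug: White mug, 90 mm tall, at the right. Leave alone.
- phone: Blue flat slab phone lying beyond the press at the left. Leave alone.
- cake: Clear box with a cake, 58 mm tall, loose on the brown tray at the right. Leave alone.

How it is judged:
On the way, in this order (a step that is already met when the one before it is completed fails the run):
1. the report is home and square against the back stop (x of report in the frame of stop above -0.084 m and angle between the x axis of report and the x axis of press, either way round below 0.04 rad), for 0.3 s.
2. the crank is revolved by the knob held in the fingers, past one full turn from its zero (value of joint crank above 6.3 rad and contact force between the fingers and knob above 0.5 N).
3. the bar nips the report (contact force between press and report above 60 N), for 0.3 s.
At the end, for the whole second after the job is handed in: The report's spine lies against the back stop (within 4 mm, square within 0.04 rad), the pressing bar presses it with 60 to 200 N, the crank and the report are at rest and the robot has let go (all of step 1 and contact force between press and report between 60 and 200 N and velocity of joint crank between -0.02 and 0.02 rad/s and linear speed of report below 0.01 m/s); the robot touches nothing.
It fails at once if the bar is overtightened (presses the report with more than 200 N) (contact force between press and report above 200 N).
It fails at once if the report is pushed with more than 40 N (contact force between the fingers and report above 40 N).
It fails at once if the knob is let go part-way (crank past 3 rad, report not yet nipped) (value of joint crank above 3 rad and contact force between press and report below 30 N and contact force between the fingers and knob below 0.05 N).
It fails at once if another thing on the table is moved more than 30 mm (distance of any of pen, stapler, bottle, mug, phone, cake from where it was at the start of the episode above 0.03 m).
It also fails if it takes over 72 s, if anything falls off the work surface, if the arm or the gripper's body presses on something with over 40 N, if the wrist force passes 120 N, or if a joint passes its speed limit or range.

### The arm

A 7-joint arm with a two-finger parallel gripper is mounted at the origin on the work surface. World frame = base frame: x ahead of the robot, y to its left, z up, the work surface at z = 0. Lengths are in m, angles in rad, forces in N, time in s.
With the tool pointing down it reaches from about 0.4 to 0.85 m from the base axis. Payload 10.4 kg.
Tool frame: the origin (TCP) lies midway between the tips of the shut fingers; the grasp point (between the pads) lies 19 mm behind it; x points along the fingers, z is the direction in which the jaws open and shut, and the axes are right-handed (so a half turn about x gives the same grasp; the last joint's range is limited). The gripper opens to 87 mm and grips with 3 to 60 N. Pads are 19 mm wide; open, the fingers measure 117 mm over their backs; the gripper's body (75 mm by 190 mm) begins 51 mm behind the grasp point.
Start: joints at [1.252, 0.332, -0.065, 1.46, 0.022, 1.35, -0.088], TCP at [0.182, -0.598, 0.223] pointing down, gripper open.
Joint ranges: [-2.6, 2.6], [-0.5, 2.12], [-1.47, 1.34], [0.16, 2.42], [-1.27, 4.41], [0.06, 2.06], [-2.6, 2.6]. Speed limits (rad/s): [2.22, 2.22, 2.79, 2.79, 3.14, 3.14, 3.14].

### API

Orientations are given as a unit quaternion [x, y, z, w].
In Python, from bench import read_state, camera, camera_params, close_job gives the robot as it stands.
- The arm moves only by the tool arm_command, never from a script. Its argument "targets" is a list of rows, each a list of 7 numbers: the closure in counts, from 0 (fully open) to 255 (shut), then the shift along the tool's x, y, z in mm, then the turn, a rotation vector about the tool's x, y, z in rad. A call has 1 to 10 rows; each row is the pose to reach, as a shift and turn from the pose commanded when the call began, along the tool's axes at that moment; what a row does not reach only later rows make up. A row lasts 1/10 s, in which the tool goes at most 50 mm and 8.59 degrees, less where a joint would pass 70% of its speed; a pose out of reach is approached as far as the arm can. A call with a gripper value outside its range is refused whole. The fingers move at their own pace and stop on an object; "newtons" is the grip in N (left out, the last holds). Time passes only in rows, so rows that repeat a pose let the fingers close. It gives the time, the measured TCP pose, the force and the opening at its end, in the units of the state.
- read_state(): the state, without advancing time (a new reading comes with each control period).
- camera(name): name is "scene" or "top"; returns the picture (420x560x3 uint8, red, green, blue); there is no depth.
- camera_params(name): a dict with "intrinsics" (3x3 intrinsics, pixels), "xyz" and "orientation" of the camera in the world. Camera axes: x right, y down, z forward; pixel columns grow to the right and rows downward; lengths in m; the calibration is good to about 2 mm. A picture is of the moment at which its call begins. camera_params takes no time and is no camera call.
- close_job(): hands the job in, once; it reports no verdict.
The state is a dict: "time": time; "joint_positions": joint angles; "joint_vel": joint speeds; "joint_torque": joint torques, N m; "ee_pos": TCP position; "eef_rot": TCP orientation; "ft_force": force on the tool from outside, world axes, zero at the start; "torque": the same for the moment, N m; "width": finger opening in m.
Only numpy, scipy, OpenCV 4.12 (cv2) and the standard library are available. Lean on these libraries where they do the work, as an engineer would, in place of code of your own. Each camera call takes 0.05 s, during which the arm holds its last target.

## Working session

There is one attempt and no reset: what is moved stays moved. The work goes in short steps, Python scripts to look and compute and a tool call to move; the robot and the scene stay as the last step left them, time stands still between calls to the robot, and variables do not carry over. Pictures are saved under pics/ and viewed, and the job is handed in when it is done.

Besides the shell and the picture viewer there is one more tool, called after "Request:" as a command line: name --pt "numbers of a row" for each row, then --argument value for the rest. arm_command: Moves the arm, as the interface text tells. Its arguments: {"type":"object","properties":{"targets":{"type":"array"},"newtons":{"type":"number"}},"required":["targets"]}

```bash
ls; mkdir -p pics
python3 - <<'E'
from bench import *
import cv2
s=read_state()
for k,v in s.items(): print(k,v)
for n in ("scene","top"):
    im=camera(n); cv2.imwrite(f"pics/{n}0.png",im[:,:,::-1]); print(n,camera_params(n))
E
```

```text
pics
time 0.0
joint_positions [ 1.25239635  0.33289486 -0.06470047  1.46094751  0.02157693  1.34989138
 -0.08848926]
joint_vel [-0.00180472 -0.00027127 -0.00093193  0.00031494  0.00064988  0.0009594
  0.0014375 ]
joint_torque [ 1.57091337e-03 -6.23238444e+01  2.53707025e-02 -3.89887404e+01
 -6.12074230e-02  4.00154956e-02  1.68704983e-04]
ee_pos [ 0.18207918 -0.59748225  0.22173662]
eef_rot [ 0.42114462  0.56864772 -0.42056103  0.56780753]
ft_force [-0.75117219  0.07486071  0.11074531]
torque [-0.01379529  0.0377864  -0.03688895]
width 0.08685226530016055
scene {'intrinsics': array([[388.47573459,   0.        , 280.52006791],
       [  0.        , 388.47573459, 215.73981214],
       [  0.        ,   0.        ,   1.        ]]), 'xyz': array([1.00646563, 0.769172  , 0.86902098]), 'orientation': array([ 0.20534326,  0.86845184, -0.43662113, -0.11396288])}
top {'intrinsics': array([[539.74498445,   0.        , 277.54285674],
       [  0.        , 539.74498445, 198.81817109],
       [  0.        ,   0.        ,   1.        ]]), 'xyz': array([ 0.42421895, -0.0428936 ,  1.69566477]), 'orientation': array([ 0.70826186, -0.70488659,  0.03252236, -0.02103187])}
```

View pics/scene0.png

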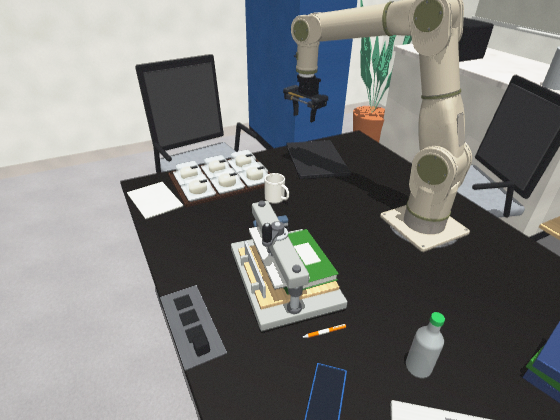

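View pics/top0.png

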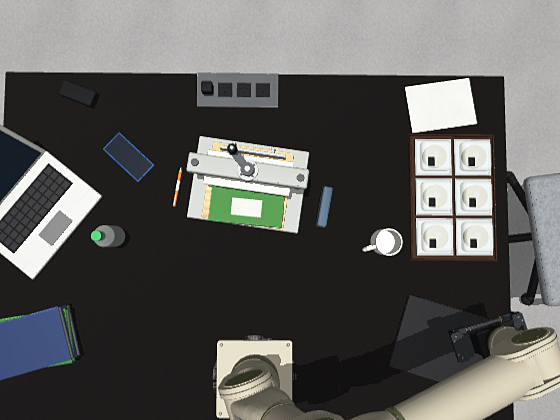

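The scene view shows the press at about (285,270). In the top view it spans roughly (187–311, 137–235), with the hub near (248,170), the knob near (232,148) and the report near (245,205). I'll enlarge that region next.

```bash
cat > h.py <<'E'
import numpy as np, cv2
from scipy.spatial.transform import Rotation as R
from bench import *
def cam(n):
    p=camera_params(n); return p["intrinsics"],R.from_quat(p["orientation"]).as_matrix(),np.array(p["xyz"])
def px2w(n,u,v,z):
    K,Rm,t=cam(n); d=Rm@np.linalg.solve(K,[u,v,1.]); return t+d*(z-t[2])/d[2]
def w2px(n,P):
    K,Rm,t=cam(n); q=K@(Rm.T@(np.atleast_2d(P)-t).T); return (q[:2]/q[2]).T
E
python3 - <<'E'
from h import *
im=cv2.imread("pics/top0.png")[125:245,180:320]
cv2.imwrite("pics/topc.png",cv2.resize(im,None,fx=5,fy=5,interpolation=cv2.INTER_CUBIC))
im=cv2.imread("pics/scene0.png")[190:335,220:360]
cv2.imwrite("pics/scc.png",cv2.resize(im,None,fx=4,fy=4,interpolation=cv2.INTER_CUBIC))
print(px2w("top",248,170,.222),px2w("top",255,375,0))
E
```

```text
[0.61509571 0.0148714  0.222     ] [ 0.00969433 -0.00317961  0.        ]
```

View pics/topc.png

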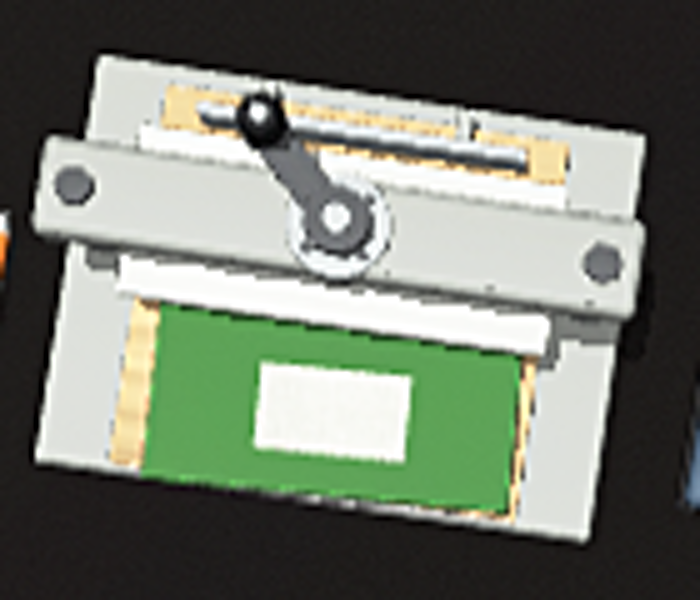

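View pics/scc.png

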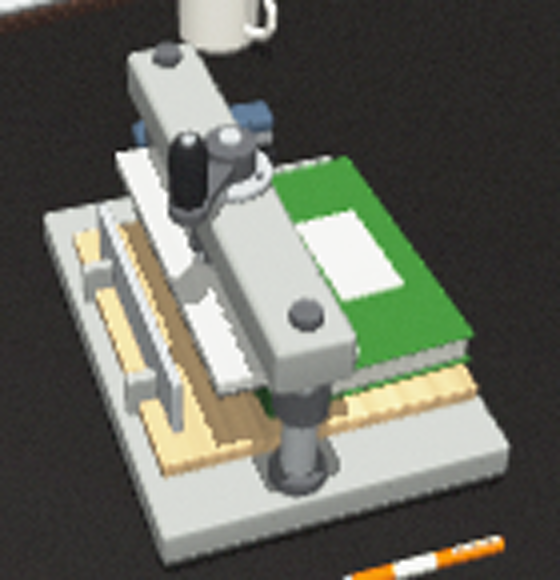

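```bash
cat > fit.py <<'E'
from h import *
from scipy.optimize import least_squares
def c2p(u,v): return np.array([(u+.5)/5-.5+180,(v+.5)/5-.5+125])
L=np.array([[.103,.1725,.04],[.103,-.1725,.04],[-.153,.1725,.04],[-.153,-.1725,.04],[0,0,.222],[0,.15,.187],[0,-.15,.187]])
O=np.array([c2p(*c) for c in [(97,55),(645,135),(35,462),(588,543),(337,217),(75,185),(603,262)]])
def tr(p,L):
    c,s=np.cos(p[2]),np.sin(p[2]); L=np.atleast_2d(L)
    return np.c_[p[0]+c*L[:,0]-s*L[:,1],p[1]+s*L[:,0]+c*L[:,1],L[:,2]]
r=least_squares(lambda p:(w2px("top",tr(p,L))-O).ravel(),[.615,.015,-.14])
P=r.x; print("press",P); print(r.fun.reshape(-1,2).round(2))
k=px2w("top",*c2p(263,112),.262)
c,s=np.cos(P[2]),np.sin(P[2]); 
loc=lambda w:np.array([[c,s],[-s,c]])@(w[:2]-P[:2])
print("knob",k,loc(k),np.hypot(*loc(k)))
th=-np.arctan2(loc(k)[1],loc(k)[0]); print("crank",th)
zt=.08
a=px2w("top",*c2p(143,478),zt);b=px2w("top",*c2p(508,515),zt);d=px2w("top",*c2p(160,305),zt);e=px2w("top",*c2p(523,360),zt)
for w in(a,b,d,e): print("rep",w,loc(w))
print(np.linalg.norm(a-b))
E
python3 fit.py
```

```text
press [ 0.62042703  0.01812688 -0.13893133]
[[-0.05 -0.43]
 [ 0.56 -0.4 ]
 [-0.52 -0.05]
 [ 0.42 -0.12]
 [-0.17  0.07]
 [-0.09  0.45]
 [-0.1   0.37]]
knob [0.67171504 0.05612876 0.262     ] [0.04553115 0.04473833] 0.06383261892000897
crank -0.7766155759915376
rep [0.48175201 0.13797825 0.08      ] [-0.15393642  0.09949216]
rep [ 0.46066009 -0.08021154  0.08      ] [-0.14460914 -0.11951619]
rep [0.58564787 0.12923079 0.08      ] [-0.04983025  0.10521698]
rep [ 0.55371373 -0.08888671  0.08      ] [-0.05125073 -0.11522125]
0.21920687714737067
```

```bash
cat > plan.py <<'E'
from h import *
PX,PY,PW=0.62043,0.01813,-0.13893
def l2w(x,y,z): c,s=np.cos(PW),np.sin(PW); return np.array([PX+c*x-s*y,PY+s*x+c*y,z])
# desired tool: x=down; z = +/- press y
def goal(sgn):
    zz=sgn*np.array([-np.sin(PW),np.cos(PW),0]); xx=np.array([0,0,-1.]); return np.c_[xx,np.cross(zz,xx),zz]
def rel(pos,sgn=None,s=None):
    s=s or read_state(); T=R.from_quat(s["eef_rot"]).as_matrix(); d=T.T@(np.array(pos)-s["ee_pos"])*1000
    rv=R.from_matrix(T.T@goal(sgn)).as_rotvec() if sgn else np.zeros(3)
    return d.round(1),rv.round(4)
def wloc(w): c,s=np.cos(PW),np.sin(PW); return np.array([[c,s],[-s,c]])@(np.array(w)[:2]-[PX,PY])
E
python3 - <<'E'
from plan import *
s=read_state(); print(R.from_quat(s["eef_rot"]).as_matrix().round(3))
p=l2w(-.2,-.008,.22); print(p)
for g in(1,-1): print(g,rel(p,g))
E
```

```text
[[-0.     0.957  0.291]
 [ 0.001  0.291 -0.957]
 [-1.    -0.    -0.001]]
[0.42124918 0.03790378 0.22      ]
1 (array([   2.5,  414. , -538.1]), array([-2.7069e+00, -4.0000e-04, -1.7000e-03]))
-1 (array([   2.5,  414. , -538.1]), array([ 4.347e-01, -1.200e-03,  3.000e-04]))
```

Request:
arm_command --pt "0 -5 35 -35 0.04 0 0" --pt "0 -10 70 -70 0.08 0 0" --pt "0 -15 105 -105 0.12 0 0" --pt "0 -20 140 -140 0.16 0 0" --pt "0 -20 175 -175 0.2 0 0" --pt "0 -20 205 -210 0.24 0 0" --pt "0 -20 235 -245 0.28 0 0" --pt "0 -20 265 -280 0.32 0 0" --pt "0 -20 290 -320 0.36 0 0" --pt "0 -20 310 -350 0.4 0 0" --newtons 30

```text
time: 1.1
ee_pos: [0.3771, -0.1699, 0.2424]
eef_rot: [-0.525, -0.473, 0.525, -0.473]
ft_force: [1.1, 0.5, -0.7]
width: 0.0871
```

Run:
```python
from plan import *
s=read_state(); print(s["joint_positions"].round(2),s["ft_force"].round(2),s["ee_pos"])
print(rel(l2w(-.2,-.008,.22),-1))
```

```text
[ 0.83 -0.14 -0.46  1.92 -0.06  1.35 -1.29] [ 1.06  0.46 -0.69] [ 0.3770511  -0.1698774   0.24240504]
(array([  22.4,   22.4, -211.3]), array([0.035 , 0.0002, 0.0002]))
```

Request:
arm_command --pt "0 0 5 -35 0.01 0 0" --pt "0 0 10 -70 0.02 0 0" --pt "0 0 14 -105 0.03 0 0" --pt "0 0 18 -140 0.035 0 0" --pt "0 0 20 -175 0.035 0 0" --pt "0 10 22 -211 0.035 0 0" --pt "0 22 22 -211 0.035 0 0" --pt "0 22 22 -211 0.035 0 0"

```text
time: 1.9
ee_pos: [0.4195, 0.0351, 0.2191]
eef_rot: [-0.532, -0.465, 0.534, -0.464]
ft_force: [-0.4, -0.3, -0.4]
width: 0.0871
```

Run:
```python
from plan import *
s=read_state(); print(s["joint_positions"].round(2),s["ft_force"].round(2),s["ee_pos"],wloc(s["ee_pos"]))
print(rel(l2w(-.2,-.008,.062),-1))
im=camera("top"); cv2.imwrite("pics/t1.png",cv2.resize(im[110:330,130:400,::-1],None,fx=2.8,fy=2.7))
```

```text
[ 0.64 -0.11 -0.77  1.93 -0.08  1.29 -1.81] [-0.41 -0.27 -0.4 ] [0.41951172 0.03506889 0.21905554] [-0.20132813 -0.01104819]
(array([157.1,   1.7,  -3.1]), array([0.0014, 0.0005, 0.0027]))
```

View pics/t1.png

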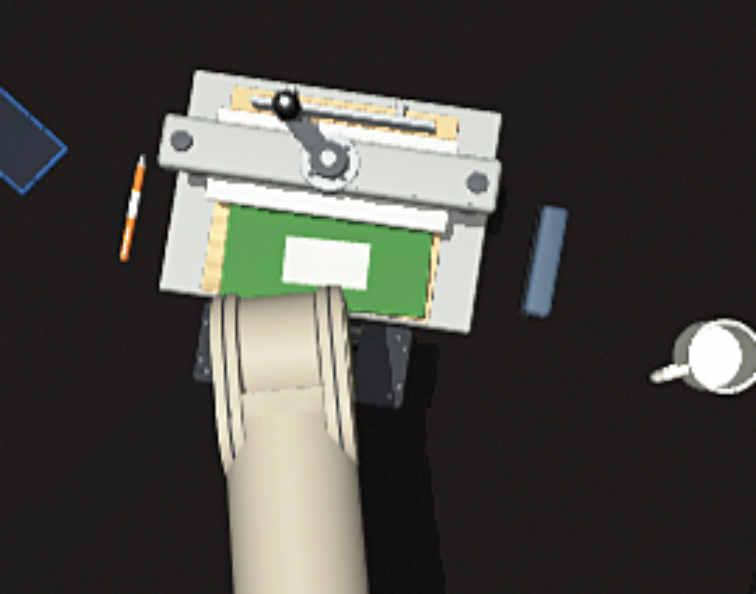

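Request:
arm_command --pt "0 35 1 -2 0.001 0 0.002" --pt "0 70 2 -3 0.001 0 0.002" --pt "0 100 2 -3 0.001 0 0.002" --pt "0 130 2 -3 0.001 0 0.002" --pt "0 150 2 -3 0.001 0 0.002" --pt "0 157 2 -3 0.001 0 0.002" --pt "0 157 2 -3 0.001 0 0.002" --pt "0 157 2 -3 0.001 0 0.002"

```text
time: 2.75
ee_pos: [0.4237, 0.0371, 0.0646]
eef_rot: [0.535, 0.463, -0.533, 0.464]
ft_force: [0.3, -0.0, 0.0]
width: 0.0871
```

Run:
```python
from plan import *
s=read_state(); print(s["joint_positions"].round(2),s["ft_force"].round(2),s["ee_pos"],wloc(s["ee_pos"]))
print(rel(l2w(-.155,-.008,.062),-1),rel(l2w(-.105,-.008,.062),-1))
im=camera("scene"); cv2.imwrite("pics/s1.png",cv2.resize(im[150:350,200:400,::-1],None,fx=3,fy=3))
```

```text
[ 0.59  0.12 -0.81  2.11  0.11  0.95 -1.99] [ 0.31 -0.04  0.05] [0.42371337 0.03712686 0.06456165] [-0.19745197 -0.00842819]
(array([ 2.7, 42.4, -0.5]), array([-0.0022,  0.0001, -0.0033])) (array([ 2.9, 92.4, -0.6]), array([-0.0022,  0.0001, -0.0033]))
```

View pics/s1.png

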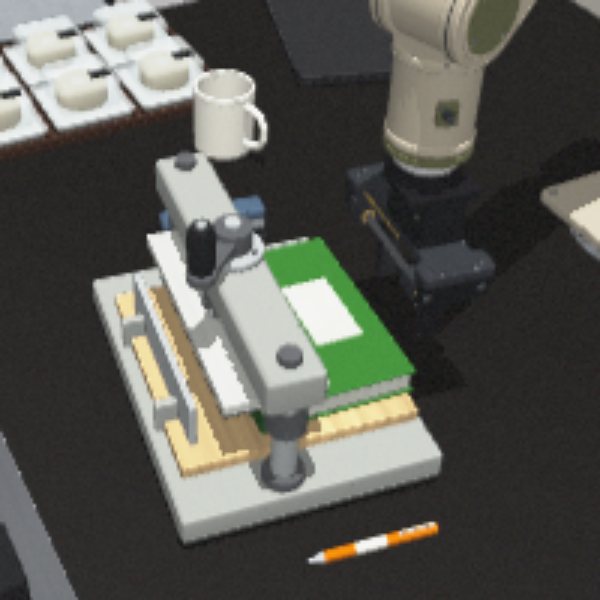

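Request:
arm_command --pt "0 1 10 0 0 0 0" --pt "0 1 20 0 0 0 0" --pt "0 1 28 0 0 0 0" --pt "0 1 34 0 0 0 0" --pt "0 1 40 0 0 0 0" --pt "0 1 45 0 0 0 0" --pt "0 1 50 0 0 0 0" --pt "0 1 55 0 0 0 0" --pt "0 1 60 0 0 0 0" --pt "0 1 65 0 0 0 0"

```text
time: 3.8
ee_pos: [0.4876, 0.0283, 0.0626]
eef_rot: [0.534, 0.463, -0.533, 0.464]
ft_force: [-1.8, -0.2, 0.5]
width: 0.0873
```

Run:
```python
from plan import *
s=read_state(); print(s["ft_force"].round(2),s["ee_pos"],wloc(s["ee_pos"]))
im=camera("scene"); cv2.imwrite("pics/s2.png",cv2.resize(im[150:350,200:400,::-1],None,fx=3,fy=3))
```

```text
[-1.76 -0.2   0.46] [0.4876127  0.02832867 0.06260111] [-0.13294992 -0.0082926 ]
```

View pics/s2.png

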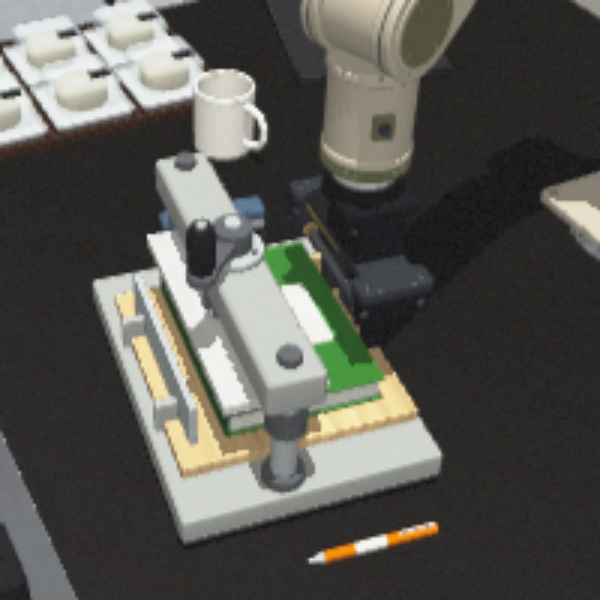

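Request:
arm_command --pt "0 0 3 0 0 0 0" --pt "0 0 6 0 0 0 0" --pt "0 0 9 0 0 0 0" --pt "0 0 12 0 0 0 0" --pt "0 0 14 0 0 0 0" --pt "0 0 16 0 0 0 0" --pt "0 0 18 0 0 0 0"

```text
time: 4.55
ee_pos: [0.5053, 0.0259, 0.0627]
eef_rot: [0.534, 0.463, -0.533, 0.464]
ft_force: [-0.7, 0.4, 0.1]
width: 0.0867
```

Run:
```python
from plan import *
s=read_state(); print(s["ft_force"].round(2),s["ee_pos"],wloc(s["ee_pos"]))
im=camera("scene"); cv2.imwrite("pics/s3.png",cv2.resize(im[210:350,210:350,::-1],None,fx=4,fy=4))
```

```text
[-0.74  0.37  0.12] [0.5052564  0.02592982 0.06269729] [-0.11514402 -0.00822497]
```

View pics/s3.png

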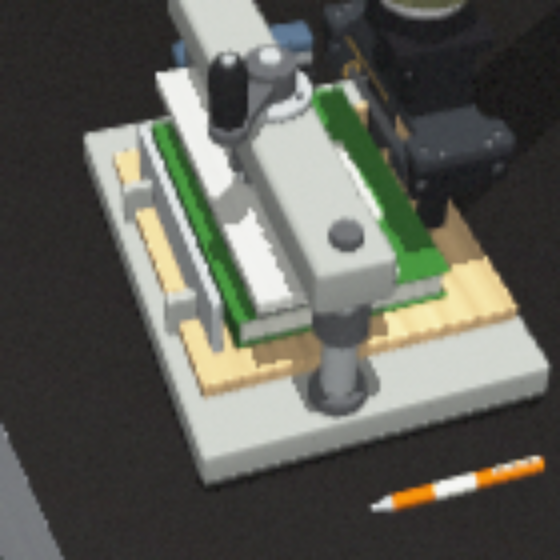

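Request:
arm_command --pt "0 0 1.5 0 0 0 0" --pt "0 0 3 0 0 0 0" --pt "0 0 4 0 0 0 0" --pt "0 0 5 0 0 0 0" --pt "0 0 6 0 0 0 0"

```text
time: 5.1
ee_pos: [0.5111, 0.0251, 0.0627]
eef_rot: [0.534, 0.463, -0.533, 0.464]
ft_force: [-1.4, -0.5, -0.5]
width: 0.0868
```

Request:
arm_command --pt "0 0 0.7 0 0 0 0" --pt "0 0 1.4 0 0 0 0" --pt "0 0 2 0 0 0 0"

```text
time: 5.4
ee_pos: [0.5129, 0.0249, 0.0627]
eef_rot: [0.534, 0.463, -0.533, 0.464]
ft_force: [-3.4, 0.2, 1.9]
width: 0.087
```

Run:
```python
from plan import *
s=read_state(); print(s["ft_force"].round(2),s["ee_pos"],wloc(s["ee_pos"]))
im=camera("scene"); cv2.imwrite("pics/s4.png",cv2.resize(im[210:350,210:350,::-1],None,fx=4,fy=4))
```

```text
[-3.4   0.18  1.95] [0.51293353 0.02486395 0.06267763] [-0.10739326 -0.00821742]
```

View pics/s4.png

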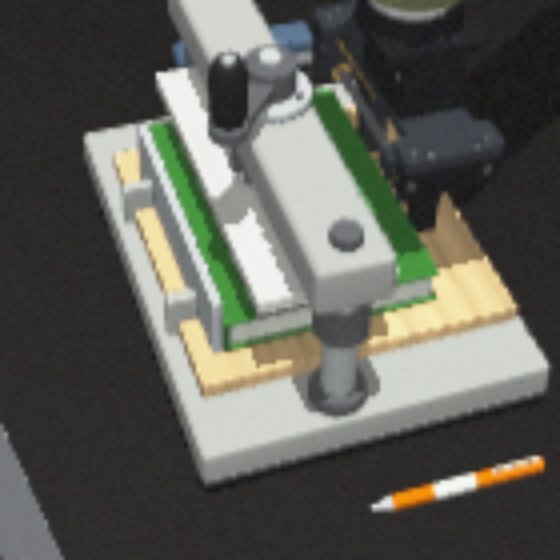

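Close to home. I'll go on in 0.5 mm steps and watch the force.

Request:
arm_command --pt "0 0 0.5 0 0 0 0" --pt "0 0 1 0 0 0 0"

```text
time: 5.65
ee_pos: [0.513, 0.0249, 0.0624]
eef_rot: [-0.534, -0.464, 0.534, -0.464]
ft_force: [-8.0, 1.3, 5.2]
width: 0.0872
```

Request:
arm_command --pt "0 0 0.5 0 0 0 0" --pt "0 0 1 0 0 0 0"

```text
time: 5.85
ee_pos: [0.513, 0.0249, 0.0622]
eef_rot: [-0.533, -0.464, 0.535, -0.463]
ft_force: [-12.7, 2.4, 6.0]
width: 0.0868
```

Request:
arm_command --pt "0 0 0.3 0 0 0 0" --pt "0 0 0.3 0 0 0 0" --pt "0 0 0.3 0 0 0 0" --pt "0 0 0.3 0 0 0 0"

```text
time: 6.25
ee_pos: [0.513, 0.0249, 0.0621]
eef_rot: [-0.533, -0.464, 0.535, -0.463]
ft_force: [-11.9, 1.4, 5.9]
width: 0.0871
```

Request:
arm_command --pt "0 0 -3 0 0 0 0" --pt "0 0 -10 0 0 0 0" --pt "0 0 -30 0 0 0 0" --pt "0 0 -60 0 0 0 0" --pt "0 0 -90 0 0 0 0" --pt "0 -30 -95 0 0 0 0" --pt "0 -70 -95 0 0 0 0" --pt "0 -110 -95 0 0 0 0" --pt "0 -150 -95 0 0 0 0" --pt "0 -150 -95 0 0 0 0"

```text
time: 7.25
ee_pos: [0.4236, 0.0382, 0.2175]
eef_rot: [0.536, 0.461, -0.531, 0.467]
ft_force: [1.2, 0.4, -1.3]
width: 0.0869
```

Run:
```python
from plan import *
s=read_state(); print(s["ft_force"].round(2),s["ee_pos"],wloc(s["ee_pos"]))
im=camera("scene"); cv2.imwrite("pics/s5.png",cv2.resize(im[210:350,210:350,::-1],None,fx=4,fy=4))
im=camera("top")[125:245,180:320]
cv2.imwrite("pics/t5.png",cv2.resize(im[:,:,::-1],None,fx=5,fy=5,interpolation=cv2.INTER_CUBIC))
```

```text
[ 1.25  0.42 -1.29] [0.42359353 0.03816895 0.21752817] [-0.19771497 -0.00741274]
```

View pics/s5.png

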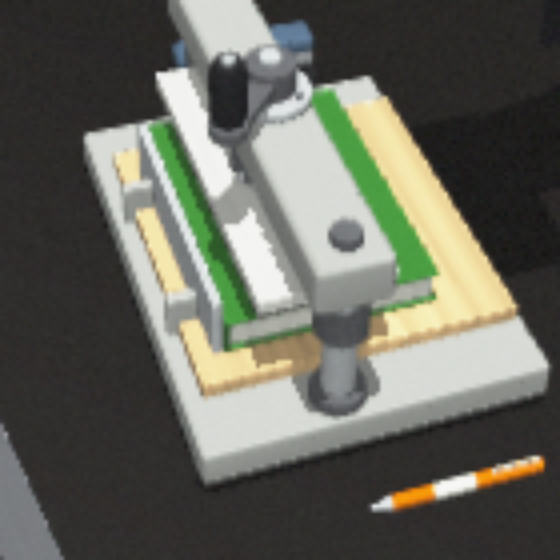

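View pics/t5.png

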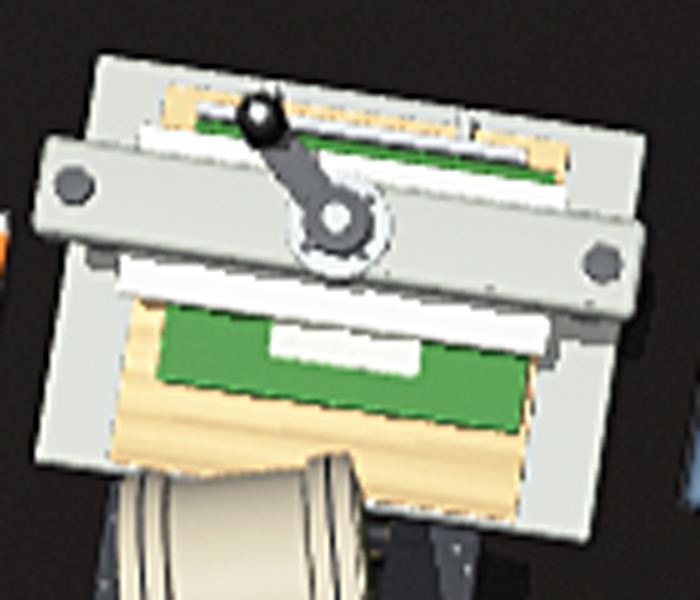

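Run:
```python
from plan import *
def c2p(u,v): return np.array([(u+.5)/5-.5+180,(v+.5)/5-.5+125])
for q in [(159,380),(520,432)]: print(wloc(px2w("top",*c2p(*q),.08)))
k=wloc(px2w("top",*c2p(263,112),.262)); th=-np.arctan2(k[1],k[0]); print(k,th)
# other view of knob top
kk=l2w(.065*np.cos(th),-.065*np.sin(th),.262); print(w2px("scene",kk),w2px("top",kk))
kk2=l2w(.065*np.cos(th),-.065*np.sin(th),0); print(kk2)
print(rel([kk2[0],kk2[1],.310],-1)); print(rel([kk2[0],kk2[1],.222],-1))
```

```text
[-0.09454441  0.09895532]
[-0.09438165 -0.11957943]
[0.0455287  0.04473477] -0.776602702528723
[[265.1485994  224.44646927]] [[231.94312946 146.65051516]]
[0.67265642 0.05682626 0.        ]
(array([-95.7, 246.5, -54. ]), array([-0.0015,  0.0009, -0.0049]))
(array([ -7.7, 246.1, -54.1]), array([-0.0015,  0.0009, -0.0049]))
```

Request:
arm_command --pt "0 -40 5 0 0 0 0" --pt "0 -80 30 -5 0 0 0" --pt "0 -96 65 -15 0 0 0" --pt "0 -96 105 -25 0 0 0" --pt "0 -96 145 -35 0 0 0" --pt "0 -96 185 -45 0 0 -0.003" --pt "0 -96 220 -54 0 0 -0.005" --pt "0 -96 240 -54 -0.001 0.001 -0.005" --pt "0 -96 246 -54 -0.001 0.001 -0.005" --pt "0 -96 246 -54 -0.001 0.001 -0.005"

```text
time: 8.35
ee_pos: [0.6718, 0.0572, 0.3073]
eef_rot: [-0.533, -0.466, 0.534, -0.462]
ft_force: [-1.1, 0.4, 0.7]
width: 0.087
```

Run:
```python
from plan import *
s=read_state(); print(s["joint_positions"].round(2),s["ft_force"].round(2),s["ee_pos"],wloc(s["ee_pos"]))
print(rel([.67266,.05683,.222],-1))
im=camera("scene"); cv2.imwrite("pics/s6.png",cv2.resize(im[150:350,200:400,::-1],None,fx=3,fy=3))
```

```text
[ 0.35  0.54 -0.81  1.13  0.38  1.62 -2.08] [-1.13  0.41  0.69] [0.67178331 0.05720423 0.30729238] [0.04544737 0.04580933]
(array([85.3,  1.4,  0.4]), array([ 0.0002, -0.0012,  0.0053]))
```

View pics/s6.png

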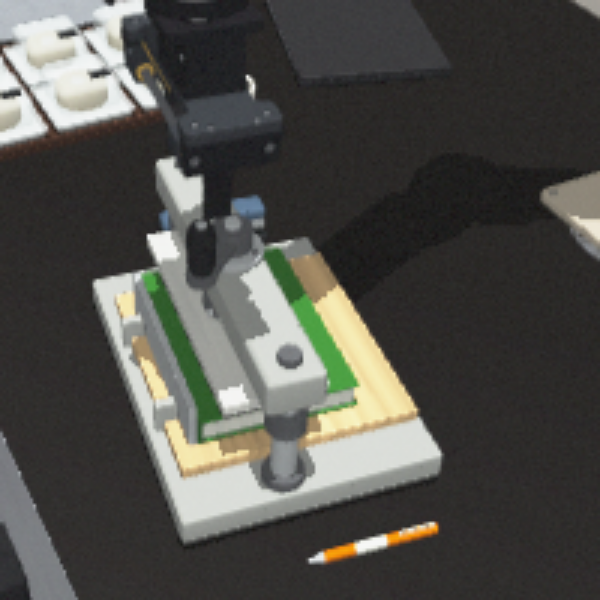

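Request:
arm_command --pt "0 30 1 0 0 0 0.005" --pt "0 60 1.4 0.4 0 0 0.005" --pt "0 80 1.4 0.4 0 -0.001 0.005" --pt "0 85 1.4 0.4 0 -0.001 0.005" --pt "0 85 1.4 0.4 0 -0.001 0.005" --pt "0 85 1.4 0.4 0 -0.001 0.005" --newtons 40

```text
time: 9.0
ee_pos: [0.6732, 0.0567, 0.2258]
eef_rot: [0.535, 0.463, -0.533, 0.465]
ft_force: [0.6, -0.4, 0.2]
width: 0.0869
```

Run:
```python
from plan import *
s=read_state(); print(s["joint_positions"].round(2),s["ft_force"].round(2),s["ee_pos"],wloc(s["ee_pos"]))
im=camera("scene"); cv2.imwrite("pics/s7.png",cv2.resize(im[170:310,210:350,::-1],None,fx=4,fy=4))
```

```text
[ 0.37  0.56 -0.8   1.28  0.39  1.46 -2.1 ] [ 0.6  -0.4   0.23] [0.67318348 0.05665688 0.2257911 ] [0.04690985 0.04546115]
```

View pics/s7.png

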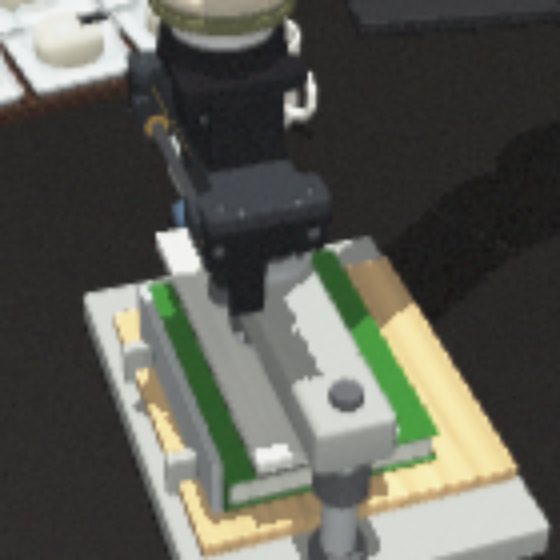

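Request:
arm_command --pt "255 0 0 0 0 0 0" --pt "255 0 0 0 0 0 0" --pt "255 0 0 0 0 0 0" --pt "255 0 0 0 0 0 0" --pt "255 0 0 0 0 0 0" --pt "255 0 0 0 0 0 0" --pt "255 0 0 0 0 0 0" --pt "255 0 0 0 0 0 0" --newtons 40

```text
time: 9.85
ee_pos: [0.673, 0.0565, 0.224]
eef_rot: [0.534, 0.463, -0.533, 0.465]
ft_force: [0.7, 0.3, 0.7]
width: 0.0307
```

```bash
cat >> plan.py <<'E'
def crank_of(w): l=wloc(w); return -np.arctan2(l[1],l[0]),np.hypot(*l)
def tang(th): # world tangent, growing crank
    c,s=np.cos(PW),np.sin(PW); t=np.array([-np.sin(th),-np.cos(th)]); return np.array([[c,-s],[s,c]])@t
def rows(th0,dths,g=255,T=None):
    s=read_state(); T=R.from_quat(s["eef_rot"]).as_matrix()
    f=lambda t:l2w(.065*np.cos(t),-.065*np.sin(t),0)
    for d in dths: print([g]+[float(round(v,1)) for v in T.T@(f(th0+d)-f(th0))*1000]+[0,0,0],end=", ")
    print()
def rep():
    s=read_state(); th,r=crank_of(s["ee_pos"]); f=s["ft_force"][:2]; t=tang(th); n=np.array([t[1],-t[0]])
    print("t",s["time"],"th",round(th,3),"r",round(r,4),"z",s["ee_pos"][2].round(4),"Fdrag",round(-f@t,2),"Fn",round(f@n,2),"Fz",s["ft_force"][2].round(2),"w",round(s["width"],4),s["joint_positions"].round(2)); return th
E
python3 - <<'E'
from plan import *
rep(); rows(-.78,[.1,.25,.4,.55,.7,.85,1.,1.15,1.3,1.45])
E
```

```text
t 9.85 th -0.769 r 0.0651 z 0.224 Fdrag -0.18 Fn -0.77 Fz 0.71 w 0.0307 [ 0.37  0.56 -0.8   1.28  0.4   1.46 -2.1 ]
[255, 0.0, 4.3, 4.8, 0, 0, 0], [255, 0.0, 9.9, 12.9, 0, 0, 0], [255, 0.0, 14.2, 21.6, 0, 0, 0], [255, 0.0, 17.1, 30.9, 0, 0, 0], [255, 0.0, 18.6, 40.5, 0, 0, 0], [255, 0.0, 18.6, 50.3, 0, 0, 0], [255, 0.0, 17.2, 59.9, 0, 0, 0], [255, 0.0, 14.4, 69.2, 0, 0, 0], [255, 0.0, 10.2, 78.0, 0, 0, 0], [255, 0.0, 4.8, 86.1, 0, 0, 0],
```

Request:
arm_command --pt "255 0 0 0 0 0 0" --pt "255 0 0 0 0 0 0" --pt "255 0 0 0 0 0 0"

```text
time: 10.15
ee_pos: [0.6731, 0.0573, 0.2241]
eef_rot: [0.534, 0.464, -0.533, 0.465]
ft_force: [1.9, 4.4, -1.0]
width: 0.025
```

Run:
```python
from plan import *
rep()
```

```text
t 10.15 th -0.779 r 0.0656 z 0.2241 Fdrag 2.41 Fn -4.17 Fz -0.97 w 0.025 [ 0.37  0.56 -0.8   1.28  0.39  1.46 -2.1 ]
```

Request:
arm_command --pt "255 0 4.3 4.8 0 0 0" --pt "255 0 9.9 12.9 0 0 0" --pt "255 0 14.2 21.6 0 0 0" --pt "255 0 17.1 30.9 0 0 0" --pt "255 0 18.6 40.5 0 0 0" --pt "255 0 18.6 50.3 0 0 0" --pt "255 0 17.2 59.9 0 0 0" --pt "255 0 14.4 69.2 0 0 0" --pt "255 0 10.2 78.0 0 0 0" --pt "255 0 4.8 86.1 0 0 0"

```text
time: 11.15
ee_pos: [0.6651, -0.0299, 0.224]
eef_rot: [0.534, 0.464, -0.533, 0.464]
ft_force: [-0.3, 5.5, -0.7]
width: 0.0252
```

Run:
```python
from plan import *
rep(); rows(-.78+1.45,np.arange(1,11)*.16)
```

```text
t 11.15 th 0.683 r 0.0656 z 0.224 Fdrag 3.49 Fn 4.23 Fz -0.68 w 0.0252 [ 0.51  0.54 -0.79  1.31  0.38  1.45 -1.96]
[255, -0.0, -7.1, 7.6, 0, 0, 0], [255, -0.0, -15.3, 14.0, 0, 0, 0], [255, -0.0, -24.4, 19.0, 0, 0, 0], [255, -0.1, -34.2, 22.4, 0, 0, 0], [255, -0.1, -44.4, 24.3, 0, 0, 0], [255, -0.1, -54.8, 24.5, 0, 0, 0], [255, -0.1, -65.1, 23.1, 0, 0, 0], [255, -0.1, -75.0, 20.0, 0, 0, 0], [255, -0.1, -84.3, 15.4, 0, 0, 0], [255, -0.2, -92.8, 9.4, 0, 0, 0],
```

Request:
arm_command --pt "255 0 -7.1 7.6 0 0 0" --pt "255 0 -15.3 14.0 0 0 0" --pt "255 0 -24.4 19.0 0 0 0" --pt "255 0 -34.2 22.4 0 0 0" --pt "255 0 -44.4 24.3 0 0 0" --pt "255 0 -54.8 24.5 0 0 0" --pt "255 0 -65.1 23.1 0 0 0" --pt "255 0 -75.0 20.0 0 0 0" --pt "255 0 -84.3 15.4 0 0 0" --pt "255 0 -92.8 9.4 0 0 0"

```text
time: 12.15
ee_pos: [0.573, -0.0257, 0.2241]
eef_rot: [0.535, 0.463, -0.532, 0.465]
ft_force: [12.4, 6.0, -5.4]
width: 0.0254
```

Run:
```python
from plan import *
rep(); rows(.67+1.6,np.arange(1,11)*.16)
```

```text
t 12.15 th 2.256 r 0.0646 z 0.2241 Fdrag 4.0 Fn 13.18 Fz -5.42 w 0.0254 [ 0.67  0.32 -0.86  1.57  0.25  1.36 -1.93]
[255, -0.0, -7.4, -7.3, 0, 0, 0], [255, -0.1, -13.5, -15.7, 0, 0, 0], [255, -0.1, -18.3, -24.9, 0, 0, 0], [255, -0.1, -21.4, -34.8, 0, 0, 0], [255, -0.1, -23.0, -45.1, 0, 0, 0], [255, -0.1, -22.9, -55.5, 0, 0, 0], [255, -0.1, -21.2, -65.7, 0, 0, 0], [255, -0.0, -17.9, -75.6, 0, 0, 0], [255, -0.0, -13.0, -84.7, 0, 0, 0], [255, 0.0, -6.7, -93.0, 0, 0, 0],
```

Request:
arm_command --pt "255 0 -6.4 -8.0 0 0 0" --pt "255 0 -12.2 -16.7 0 0 0" --pt "255 0 -17.0 -25.9 0 0 0" --pt "255 0 -20.1 -35.8 0 0 0" --pt "255 0 -21.7 -46.1 0 0 0" --pt "255 0 -21.6 -56.5 0 0 0" --pt "255 0 -19.9 -66.7 0 0 0" --pt "255 0 -16.6 -76.6 0 0 0" --pt "255 0 -11.7 -85.7 0 0 0" --pt "255 0 -5.4 -94.0 0 0 0"

```text
time: 13.15
ee_pos: [0.5804, 0.0688, 0.2239]
eef_rot: [0.534, 0.464, -0.533, 0.465]
ft_force: [-2.2, -2.3, 4.8]
width: 0.0252
```

Run:
```python
from plan import *
th=rep(); s=read_state(); print(s["ft_force"].round(2),s["ee_pos"]); rows(2.27+1.6,np.arange(1,11)*.16)
from scipy.optimize import least_squares
pts=np.array([[.6731,.0573],[.6651,-.0299],[.573,-.0257],s["ee_pos"][:2]])
r=least_squares(lambda p:np.hypot(*(pts-p).T)-.065,[.62,.018]);print(r.x,r.fun)
```

```text
t 13.15 th -2.378 r 0.0646 z 0.2239 Fdrag 3.18 Fn 0.46 Fz 4.8 w 0.0252 [ 0.51  0.37 -0.89  1.54  0.29  1.37 -2.11]
[-2.21 -2.33  4.8 ] [0.58043081 0.06879968 0.22391251]
[255, 0.0, 7.5, -7.2, 0, 0, 0], [255, 0.0, 16.1, -13.1, 0, 0, 0], [255, 0.0, 25.5, -17.5, 0, 0, 0], [255, 0.0, 35.4, -20.4, 0, 0, 0], [255, 0.1, 45.8, -21.7, 0, 0, 0], [255, 0.1, 56.1, -21.3, 0, 0, 0], [255, 0.1, 66.3, -19.2, 0, 0, 0], [255, 0.1, 76.1, -15.6, 0, 0, 0], [255, 0.1, 85.1, -10.5, 0, 0, 0], [255, 0.1, 93.2, -3.9, 0, 0, 0], 
[0.62116698 0.01807363] [8.26114590e-05 5.05917306e-05 8.60123868e-05 5.81833407e-05]
```

Request:
arm_command --pt "255 0 6.9 -7.2 0 0 0" --pt "255 0 15.1 -13.1 0 0 0" --pt "255 0 24.5 -17.5 0 0 0" --pt "255 0 34.4 -20.4 0 0 0" --pt "255 0 44.8 -21.7 0 0 0" --pt "255 0 55.1 -21.3 0 0 0" --pt "255 0 65.3 -19.2 0 0 0" --pt "255 0 75.1 -15.6 0 0 0" --pt "255 0 84.1 -10.5 0 0 0" --pt "255 0 92.2 -3.9 0 0 0"

```text
time: 14.15
ee_pos: [0.6722, 0.0589, 0.2238]
eef_rot: [-0.533, -0.464, 0.534, -0.464]
ft_force: [-10.6, -3.6, 8.2]
width: 0.0248
```

```bash
sed -i 's/^PX,PY,PW=.*/PX,PY,PW=0.6212,0.0181,-0.13893/' plan.py
python3 - <<'E'
from plan import *
th=rep(); s=read_state(); print(s["ft_force"].round(2),s["ee_pos"]); rows(3.87+1.6,np.arange(1,9)*.1)
E
```

```text
t 14.15 th -0.814 r 0.0653 z 0.2238 Fdrag 3.84 Fn 10.53 Fz 8.23 w 0.0248 [ 0.38  0.57 -0.82  1.28  0.41  1.47 -2.11]
[-10.62  -3.59   8.23] [0.67216009 0.05892565 0.22384858]
[255, 0.0, 4.5, 4.7, 0, 0, 0], [255, 0.0, 8.5, 9.8, 0, 0, 0], [255, 0.0, 12.0, 15.3, 0, 0, 0], [255, 0.0, 14.9, 21.1, 0, 0, 0], [255, 0.0, 17.2, 27.2, 0, 0, 0], [255, 0.0, 18.9, 33.5, 0, 0, 0], [255, 0.0, 19.9, 39.9, 0, 0, 0], [255, 0.0, 20.3, 46.4, 0, 0, 0],
```

Request:
arm_command --pt "255 0 0 0 0 0 0" --pt "255 0 0 0 0 0 0" --pt "255 0 0 0 0 0 0"

```text
time: 14.45
ee_pos: [0.6734, 0.0572, 0.224]
eef_rot: [0.534, 0.462, -0.534, 0.465]
ft_force: [-0.8, -5.9, 5.0]
width: 0.0255
```

Run:
```python
from plan import *
th=rep(); s=read_state(); print(s["ft_force"].round(2),s["ee_pos"]); rows(3.87+1.6,np.arange(1,11)*.12)
print(s["torque"],R.from_quat(s["eef_rot"]).as_matrix().round(4))
```

```text
t 14.45 th -0.782 r 0.0652 z 0.224 Fdrag -4.22 Fn 4.17 Fz 5.02 w 0.0255 [ 0.38  0.57 -0.82  1.28  0.41  1.46 -2.11]
[-0.81 -5.88  5.02] [0.67335594 0.05718716 0.22395516]
[255, 0.0, 5.3, 5.7, 0, 0, 0], [255, 0.0, 10.0, 11.9, 0, 0, 0], [255, 0.1, 13.8, 18.7, 0, 0, 0], [255, 0.1, 16.8, 25.9, 0, 0, 0], [255, 0.1, 18.9, 33.4, 0, 0, 0], [255, 0.1, 20.2, 41.1, 0, 0, 0], [255, 0.1, 20.4, 48.9, 0, 0, 0], [255, 0.1, 19.8, 56.7, 0, 0, 0], [255, 0.2, 18.2, 64.3, 0, 0, 0], [255, 0.2, 15.7, 71.7, 0, 0, 0], 
[-1.40005469  0.31917141  0.00689982] [[ 0.0029  0.99   -0.1411]
 [-0.0019 -0.1411 -0.99  ]
 [-1.      0.0031  0.0015]]
```

Request:
arm_command --pt "255 0 0 0 0 0 0" --pt "255 0 0 0 0 0 0" --pt "255 0 0 0 0 0 0" --pt "255 0 0 0 0 0 0" --pt "255 0 0 0 0 0 0"

```text
time: 14.95
ee_pos: [0.6734, 0.0572, 0.224]
eef_rot: [0.534, 0.462, -0.534, 0.465]
ft_force: [-0.1, -5.5, 4.3]
width: 0.0249
```

Run:
```python
from plan import *
th=rep(); s=read_state(); print(s["ft_force"].round(2),s["ee_pos"]);
```

```text
t 14.95 th -0.782 r 0.0652 z 0.224 Fdrag -4.33 Fn 3.38 Fz 4.34 w 0.0249 [ 0.38  0.57 -0.82  1.28  0.41  1.46 -2.11]
[-0.11 -5.5   4.34] [0.67336289 0.05720854 0.22395943]
```

Request:
arm_command --pt "255 0 5.3 5.7 0 0 0" --pt "255 0 10.0 11.9 0 0 0" --pt "255 0 13.8 18.7 0 0 0" --pt "255 0 16.8 25.9 0 0 0" --pt "255 0 18.9 33.4 0 0 0" --pt "255 0 20.2 41.1 0 0 0" --pt "255 0 20.4 48.9 0 0 0" --pt "255 0 19.8 56.7 0 0 0" --pt "255 0 18.2 64.3 0 0 0" --pt "255 0 15.7 71.7 0 0 0"

```text
time: 15.95
ee_pos: [0.6782, -0.0132, 0.224]
eef_rot: [0.534, 0.464, -0.532, 0.465]
ft_force: [-1.3, 5.2, 2.6]
width: 0.0252
```

Run:
```python
from plan import *
th=rep(); s=read_state(); print(s["ft_force"].round(2),s["ee_pos"]); rows(6.67,np.arange(1,6)*.1)
```

```text
t 15.95 th 0.363 r 0.065 z 0.224 Fdrag 3.95 Fn 3.67 Fz 2.61 w 0.0252 [ 0.48  0.57 -0.81  1.27  0.4   1.46 -2.  ]
[-1.32  5.23  2.61] [ 0.67823756 -0.01316916  0.22398072]
[255, -0.0, -2.8, 5.9, 0, 0, 0], [255, -0.0, -6.1, 11.5, 0, 0, 0], [255, -0.1, -10.0, 16.7, 0, 0, 0], [255, -0.1, -14.3, 21.5, 0, 0, 0], [255, -0.1, -19.1, 25.8, 0, 0, 0],
```

Request:
arm_command --pt "255 0 -2.8 5.9 0 0 0" --pt "255 0 -6.1 11.5 0 0 0" --pt "255 0 -10.0 16.7 0 0 0" --pt "255 0 -14.3 21.5 0 0 0" --pt "255 0 -19.1 25.8 0 0 0"

```text
time: 16.45
ee_pos: [0.6549, -0.0375, 0.224]
eef_rot: [0.534, 0.463, -0.533, 0.465]
ft_force: [2.6, 5.0, 1.9]
width: 0.0248
```

Run:
```python
from plan import *
th=rep()
for a in np.arange(7.17,13,.5): print(a.round(2)); rows(a,np.arange(1,6)*.1)
```

```text
t 16.45 th 0.886 r 0.065 z 0.224 Fdrag 4.84 Fn 2.87 Fz 1.87 w 0.0248 [ 0.55  0.52 -0.82  1.34  0.37  1.44 -1.96]
7.17
[255, -0.0, -5.2, 3.9, 0, 0, 0], [255, -0.0, -10.8, 7.2, 0, 0, 0], [255, -0.0, -16.7, 9.9, 0, 0, 0], [255, -0.1, -22.9, 12.0, 0, 0, 0], [255, -0.1, -29.2, 13.5, 0, 0, 0], 
7.67
[255, -0.0, -6.4, 0.9, 0, 0, 0], [255, -0.0, -12.9, 1.1, 0, 0, 0], [255, -0.0, -19.4, 0.7, 0, 0, 0], [255, -0.1, -25.8, -0.4, 0, 0, 0], [255, -0.1, -32.1, -2.1, 0, 0, 0], 
8.17
[255, -0.0, -6.1, -2.3, 0, 0, 0], [255, -0.0, -11.9, -5.2, 0, 0, 0], [255, -0.0, -17.4, -8.7, 0, 0, 0], [255, -0.1, -22.5, -12.7, 0, 0, 0], [255, -0.1, -27.2, -17.2, 0, 0, 0], 
8.67
[255, -0.0, -4.2, -4.9, 0, 0, 0], [255, -0.0, -7.9, -10.3, 0, 0, 0], [255, -0.0, -11.1, -16.0, 0, 0, 0], [255, -0.0, -13.6, -21.9, 0, 0, 0], [255, -0.0, -15.6, -28.1, 0, 0, 0], 
9.17
[255, -0.0, -1.3, -6.4, 0, 0, 0], [255, -0.0, -2.0, -12.8, 0, 0, 0], [255, -0.0, -2.0, -19.3, 0, 0, 0], [255, -0.0, -1.4, -25.8, 0, 0, 0], [255, -0.0, -0.2, -32.2, 0, 0, 0], 
9.67
[255, 0.0, 1.9, -6.2, 0, 0, 0], [255, 0.0, 4.4, -12.2, 0, 0, 0], [255, 0.0, 7.5, -1
[... 404 characters left out ...]
 32.1, -2.4, 0, 0, 0], 
11.17
[255, 0.0, 6.3, 1.4, 0, 0, 0], [255, 0.0, 12.5, 3.5, 0, 0, 0], [255, 0.0, 18.4, 6.2, 0, 0, 0], [255, 0.1, 24.0, 9.4, 0, 0, 0], [255, 0.1, 29.3, 13.2, 0, 0, 0], 
11.67
[255, 0.0, 4.9, 4.3, 0, 0, 0], [255, 0.0, 9.3, 9.1, 0, 0, 0], [255, 0.0, 13.2, 14.3, 0, 0, 0], [255, 0.0, 16.6, 19.8, 0, 0, 0], [255, 0.0, 19.4, 25.7, 0, 0, 0], 
12.17
[255, 0.0, 2.2, 6.1, 0, 0, 0], [255, 0.0, 3.8, 12.4, 0, 0, 0], [255, 0.0, 4.7, 18.8, 0, 0, 0], [255, 0.0, 5.1, 25.3, 0, 0, 0], [255, 0.0, 4.7, 31.8, 0, 0, 0], 
12.67
[255, -0.0, -1.0, 6.4, 0, 0, 0], [255, -0.0, -2.6, 12.7, 0, 0, 0], [255, -0.0, -4.9, 18.8, 0, 0, 0], [255, -0.0, -7.7, 24.6, 0, 0, 0], [255, -0.0, -11.1, 30.2, 0, 0, 0],
```

Request:
arm_command --pt "255 0 -5.2 3.9 0 0 0" --pt "255 0 -10.8 7.2 0 0 0" --pt "255 0 -16.7 9.9 0 0 0"

```text
time: 16.75
ee_pos: [0.6369, -0.0449, 0.224]
eef_rot: [0.534, 0.463, -0.533, 0.465]
ft_force: [2.9, 3.7, 0.7]
width: 0.025
```

```bash
python3 -c "
from plan import *
rep()"
```

```text
t 16.75 th 1.187 r 0.065 z 0.224 Fdrag 3.68 Fn 2.93 Fz 0.69 w 0.025 [ 0.59  0.48 -0.83  1.39  0.35  1.42 -1.94]
```

Request:
arm_command --pt "255 0 -6.2 2.1 0 0 0" --pt "255 0 -12.5 3.6 0 0 0"

```text
time: 16.95
ee_pos: [0.624, -0.0467, 0.224]
eef_rot: [0.534, 0.463, -0.533, 0.465]
ft_force: [3.0, 3.0, 0.8]
width: 0.0248
```

```bash
python3 -c "
from plan import *
rep()"
```

```text
t 16.95 th 1.388 r 0.0649 z 0.224 Fdrag 3.14 Fn 2.91 Fz 0.77 w 0.0248 [ 0.62  0.45 -0.84  1.42  0.34  1.41 -1.93]
```

Request:
arm_command --pt "255 0 -6.4 0.9 0 0 0" --pt "255 0 -12.9 1.1 0 0 0" --pt "255 0 -19.4 0.7 0 0 0" --pt "255 0 -25.8 -0.4 0 0 0"

```text
time: 17.35
ee_pos: [0.5985, -0.0428, 0.224]
eef_rot: [0.534, 0.463, -0.533, 0.465]
ft_force: [4.0, 0.5, -0.1]
width: 0.0251
```

```bash
python3 -c "
from plan import *
rep()"
```

```text
t 17.35 th 1.789 r 0.065 z 0.224 Fdrag 3.57 Fn 1.81 Fz -0.11 w 0.0251 [ 0.66  0.39 -0.85  1.5   0.3   1.38 -1.93]
```

Request:
arm_command --pt "255 0 -6.3 -1.7 0 0 0" --pt "255 0 -12.4 -4.0 0 0 0" --pt "255 0 -18.2 -6.9 0 0 0"

```text
time: 17.65
ee_pos: [0.5815, -0.0332, 0.224]
eef_rot: [0.534, 0.463, -0.533, 0.465]
ft_force: [3.7, -0.9, 2.1]
width: 0.0253
```

```bash
python3 -c "
from plan import *
rep()"
```

```text
t 17.65 th 2.09 r 0.0649 z 0.224 Fdrag 3.45 Fn 1.57 Fz 2.11 w 0.0253 [ 0.67  0.35 -0.87  1.54  0.27  1.37 -1.93]
```

Run:
```python
from plan import *
for a in np.arange(8.37,14.5,.3): print(a.round(2),end=" "); rows(a,np.arange(1,4)*.1)
```

```text
8.37 [255, -0.0, -5.5, -3.5, 0, 0, 0], [255, -0.0, -10.6, -7.5, 0, 0, 0], [255, -0.0, -15.3, -12.0, 0, 0, 0], 
8.67 [255, -0.0, -4.2, -4.9, 0, 0, 0], [255, -0.0, -7.9, -10.3, 0, 0, 0], [255, -0.0, -11.1, -16.0, 0, 0, 0], 
8.97 [255, -0.0, -2.6, -6.0, 0, 0, 0], [255, -0.0, -4.5, -12.2, 0, 0, 0], [255, -0.0, -5.8, -18.5, 0, 0, 0], 
9.27 [255, -0.0, -0.7, -6.5, 0, 0, 0], [255, -0.0, -0.7, -13.0, 0, 0, 0], [255, -0.0, -0.1, -19.4, 0, 0, 0], 
9.57 [255, -0.0, 1.3, -6.4, 0, 0, 0], [255, -0.0, 3.1, -12.6, 0, 0, 0], [255, 0.0, 5.6, -18.6, 0, 0, 0], 
9.87 [255, 0.0, 3.1, -5.7, 0, 0, 0], [255, 0.0, 6.7, -11.1, 0, 0, 0], [255, 0.0, 10.9, -16.1, 0, 0, 0], 
10.17 [255, 0.0, 4.6, -4.6, 0, 0, 0], [255, 0.0, 9.7, -8.6, 0, 0, 0], [255, 0.0, 15.2, -12.2, 0, 0, 0], 
10.47 [255, 0.0, 5.8, -3.0, 0, 0, 0], [255, 0.0, 11.8, -5.4, 0, 0, 0], [255, 0.0, 18.1, -7.1, 0, 0, 0], 
10.77 [255, 0.0, 6.4, -1.1, 0, 0, 0], [255, 0.0, 12.9, -1.6, 0, 0, 0], [255, 0.0, 19.4, -1.5, 0, 0, 0], 
11.07 [255, 0.0, 6.4, 0.8, 0, 0, 0], [255, 0.0, 12.8, 2.2, 0, 0, 0], [255, 0.0, 18.9, 4.3, 0, 0, 0], 
11.37 [255, 0.0, 5.9, 2.7, 0, 
[... 434 characters left out ...]
2.9, 0, 0, 0], [255, 0.0, -3.0, 19.2, 0, 0, 0], 
12.87 [255, -0.0, -2.2, 6.1, 0, 0, 0], [255, -0.0, -5.1, 11.9, 0, 0, 0], [255, -0.0, -8.5, 17.5, 0, 0, 0], 
13.17 [255, -0.0, -3.9, 5.2, 0, 0, 0], [255, -0.0, -8.4, 9.9, 0, 0, 0], [255, -0.0, -13.3, 14.2, 0, 0, 0], 
13.47 [255, -0.0, -5.3, 3.8, 0, 0, 0], [255, -0.0, -10.9, 7.0, 0, 0, 0], [255, -0.0, -16.9, 9.6, 0, 0, 0], 
13.77 [255, -0.0, -6.2, 2.0, 0, 0, 0], [255, -0.0, -12.5, 3.4, 0, 0, 0], [255, -0.0, -19.0, 4.2, 0, 0, 0], 
14.07 [255, -0.0, -6.5, 0.1, 0, 0, 0], [255, -0.0, -13.0, -0.4, 0, 0, 0], [255, -0.0, -19.4, -1.6, 0, 0, 0], 
14.37 [255, -0.0, -6.2, -1.8, 0, 0, 0], [255, -0.0, -12.3, -4.2, 0, 0, 0], [255, -0.0, -18.0, -7.2, 0, 0, 0],
```

Request:
arm_command --pt "255 0 -5.5 -3.5 0 0 0" --pt "255 0 -10.6 -7.5 0 0 0" --pt "255 0 -15.3 -12.0 0 0 0"

```text
time: 17.95
ee_pos: [0.568, -0.0191, 0.2239]
eef_rot: [0.534, 0.463, -0.533, 0.465]
ft_force: [2.4, -2.2, 1.5]
width: 0.0252
```

```bash
python3 -c "
from plan import *
rep()"
```

```text
t 17.95 th 2.392 r 0.065 z 0.2239 Fdrag 3.21 Fn 0.71 Fz 1.46 w 0.0252 [ 0.68  0.32 -0.88  1.58  0.25  1.36 -1.94]
```

Request:
arm_command --pt "255 0 -4.2 -4.9 0 0 0" --pt "255 0 -7.9 -10.3 0 0 0" --pt "255 0 -11.1 -16.0 0 0 0"

```text
time: 18.25
ee_pos: [0.5592, -0.0014, 0.2239]
eef_rot: [0.534, 0.463, -0.533, 0.465]
ft_force: [2.4, -3.8, 3.7]
width: 0.0251
```

```bash
python3 -c "
from plan import *
rep()"
```

```text
t 18.25 th 2.697 r 0.065 z 0.2239 Fdrag 4.39 Fn 1.13 Fz 3.68 w 0.0251 [ 0.67  0.3  -0.89  1.6   0.24  1.35 -1.97]
```

Request:
arm_command --pt "255 0 -2.6 -6.0 0 0 0" --pt "255 0 -4.5 -12.2 0 0 0" --pt "255 0 -5.8 -18.5 0 0 0"

```text
time: 18.55
ee_pos: [0.5562, 0.0179, 0.2239]
eef_rot: [0.534, 0.463, -0.533, 0.465]
ft_force: [1.1, -3.9, 5.4]
width: 0.0251
```

```bash
python3 -c "
from plan import *
rep()"
```

```text
t 18.55 th 3.0 r 0.065 z 0.2239 Fdrag 3.91 Fn 1.12 Fz 5.39 w 0.0251 [ 0.64  0.3  -0.9   1.61  0.24  1.35 -2.  ]
```

Request:
arm_command --pt "255 0 -0.7 -6.5 0 0 0" --pt "255 0 -0.7 -13.0 0 0 0" --pt "255 0 -0.1 -19.4 0 0 0"

```text
time: 18.85
ee_pos: [0.559, 0.0371, 0.2239]
eef_rot: [0.534, 0.463, -0.533, 0.465]
ft_force: [1.1, -5.0, 6.0]
width: 0.0252
```

```bash
python3 -c "
from plan import *
rep()"
```

```text
t 18.85 th -2.984 r 0.0651 z 0.2239 Fdrag 4.48 Fn 2.48 Fz 5.96 w 0.0252 [ 0.61  0.31 -0.91  1.6   0.25  1.35 -2.04]
```

Request:
arm_command --pt "255 0 1.3 -6.4 0 0 0" --pt "255 0 3.1 -12.6 0 0 0" --pt "255 0 5.6 -18.6 0 0 0"

```text
time: 19.15
ee_pos: [0.5672, 0.0545, 0.2239]
eef_rot: [0.534, 0.463, -0.533, 0.465]
ft_force: [0.5, -5.1, 5.6]
width: 0.0251
```

```bash
python3 -c "
from plan import *
rep()"
```

```text
t 19.15 th -2.687 r 0.0651 z 0.2239 Fdrag 3.98 Fn 3.28 Fz 5.58 w 0.0251 [ 0.57  0.33 -0.91  1.57  0.27  1.36 -2.08]
```

Request:
arm_command --pt "255 0 3.1 -5.7 0 0 0" --pt "255 0 6.7 -11.1 0 0 0" --pt "255 0 10.9 -16.1 0 0 0"

```text
time: 19.45
ee_pos: [0.5802, 0.0687, 0.2239]
eef_rot: [0.534, 0.463, -0.534, 0.465]
ft_force: [-0.5, -6.3, 6.5]
width: 0.025
```

```bash
python3 -c "
from plan import *
rep()"
```

```text
t 19.45 th -2.391 r 0.0652 z 0.2239 Fdrag 4.41 Fn 4.57 Fz 6.48 w 0.025 [ 0.52  0.37 -0.9   1.54  0.3   1.38 -2.12]
```

Request:
arm_command --pt "255 0 4.6 -4.6 0 0 0" --pt "255 0 9.7 -8.6 0 0 0"

```text
time: 19.65
ee_pos: [0.5909, 0.0758, 0.2239]
eef_rot: [-0.534, -0.463, 0.534, -0.465]
ft_force: [-0.8, -5.9, 7.0]
width: 0.0255
```

```bash
python3 -c "
from plan import *
rep(); 
for a in np.arange(10.37,14.5,.2): print(a.round(2),end=' '); rows(a,np.arange(1,3)*.1)"
```

```text
t 19.65 th -2.194 r 0.0652 z 0.2239 Fdrag 3.45 Fn 4.82 Fz 6.99 w 0.0255 [ 0.49  0.4  -0.9   1.51  0.32  1.39 -2.14]
10.37 [255, 0.0, 5.4, -3.5, 0, 0, 0], [255, 0.0, 11.2, -6.5, 0, 0, 0], 
10.57 [255, 0.0, 6.0, -2.4, 0, 0, 0], [255, 0.0, 12.3, -4.2, 0, 0, 0], 
10.77 [255, 0.0, 6.4, -1.1, 0, 0, 0], [255, 0.0, 12.9, -1.6, 0, 0, 0], 
10.97 [255, 0.0, 6.5, 0.2, 0, 0, 0], [255, 0.0, 12.9, 1.0, 0, 0, 0], 
11.17 [255, 0.0, 6.3, 1.4, 0, 0, 0], [255, 0.0, 12.5, 3.5, 0, 0, 0], 
11.37 [255, 0.0, 5.9, 2.7, 0, 0, 0], [255, 0.0, 11.5, 5.9, 0, 0, 0], 
11.57 [255, 0.0, 5.3, 3.8, 0, 0, 0], [255, 0.0, 10.1, 8.1, 0, 0, 0], 
11.77 [255, 0.0, 4.4, 4.8, 0, 0, 0], [255, 0.0, 8.3, 10.0, 0, 0, 0], 
11.97 [255, 0.0, 3.4, 5.5, 0, 0, 0], [255, 0.0, 6.2, 11.4, 0, 0, 0], 
12.17 [255, 0.0, 2.2, 6.1, 0, 0, 0], [255, 0.0, 3.8, 12.4, 0, 0, 0], 
12.37 [255, 0.0, 1.0, 6.4, 0, 0, 0], [255, 0.0, 1.3, 12.9, 0, 0, 0], 
12.57 [255, 0.0, -0.3, 6.5, 0, 0, 0], [255, 0.0, -1.3, 12.9, 0, 0, 0], 
12.77 [255, 0.0, -1.6, 6.3, 0, 0, 0], [255, 0.0, -3.9, 12.4, 0, 0, 0], 
12.97 [255, 0.0, -2.8, 5.8, 0, 0, 0], [255, 0.0, -6.3, 11.4, 0, 0, 0], 
13.17 [255, 0.0, -3.9, 5.2, 0, 0, 0], [255, 0.0, -8.4, 9.9, 0, 0, 0], 
13.37 [255, -0.0, -4.9, 4.3, 0, 0, 0], [255, -0.0, -10.2, 8.0, 0, 0, 0], 
13.57 [255, -0.0, -5.6, 3.2, 0, 0, 0], [255, -0.0, -11.6, 5.9, 0, 0, 0], 
13.77 [255, -0.0, -6.2, 2.0, 0, 0, 0], [255, -0.0, -12.5, 3.4, 0, 0, 0], 
13.97 [255, -0.0, -6.5, 0.8, 0, 0, 0], [255, -0.0, -12.9, 0.9, 0, 0, 0], 
14.17 [255, -0.0, -6.5, -0.5, 0, 0, 0], [255, -0.0, -12.9, -1.7, 0, 0, 0], 
14.37 [255, -0.0, -6.2, -1.8, 0, 0, 0], [255, -0.0, -12.3, -4.2, 0, 0, 0],
```

Request:
arm_command --pt "255 0 5.4 -3.5 0 0 0" --pt "255 0 11.2 -6.5 0 0 0"

```text
time: 19.85
ee_pos: [0.6026, 0.0806, 0.2238]
eef_rot: [-0.533, -0.463, 0.534, -0.464]
ft_force: [-2.7, -6.5, 8.2]
width: 0.0251
```

```bash
python3 -c "
from plan import *
rep()"
```

```text
t 19.85 th -1.998 r 0.0652 z 0.2238 Fdrag 4.47 Fn 5.44 Fz 8.24 w 0.0251 [ 0.46  0.43 -0.89  1.47  0.33  1.4  -2.15]
```

Request:
arm_command --pt "255 0 6.0 -2.4 0 0 0" --pt "255 0 12.3 -4.2 0 0 0"

```text
time: 20.05
ee_pos: [0.615, 0.0831, 0.2239]
eef_rot: [-0.533, -0.464, 0.534, -0.464]
ft_force: [-5.2, -6.8, 8.6]
width: 0.025
```

```bash
python3 -c "
from plan import *
rep()"
```

```text
t 20.05 th -1.804 r 0.0653 z 0.2239 Fdrag 5.8 Fn 6.24 Fz 8.59 w 0.025 [ 0.44  0.46 -0.88  1.44  0.35  1.41 -2.16]
```

Request:
arm_command --pt "255 0 6.4 -1.1 0 0 0" --pt "255 0 12.9 -1.6 0 0 0"

```text
time: 20.25
ee_pos: [0.6276, 0.083, 0.2238]
eef_rot: [-0.533, -0.464, 0.534, -0.464]
ft_force: [-8.5, -6.4, 10.1]
width: 0.0249
```

```bash
python3 -c "
from plan import *
rep(); s=read_state(); print(s['torque'].round(2))
im=camera('scene'); cv2.imwrite('pics/s8.png',cv2.resize(im[210:350,210:350,::-1],None,fx=4,fy=4))"
```

```text
t 20.25 th -1.612 r 0.0652 z 0.2238 Fdrag 7.78 Fn 7.22 Fz 10.1 w 0.0249 [ 0.42  0.49 -0.87  1.4   0.37  1.43 -2.16]
[-1.47  1.77  0.05]
```

View pics/s8.png

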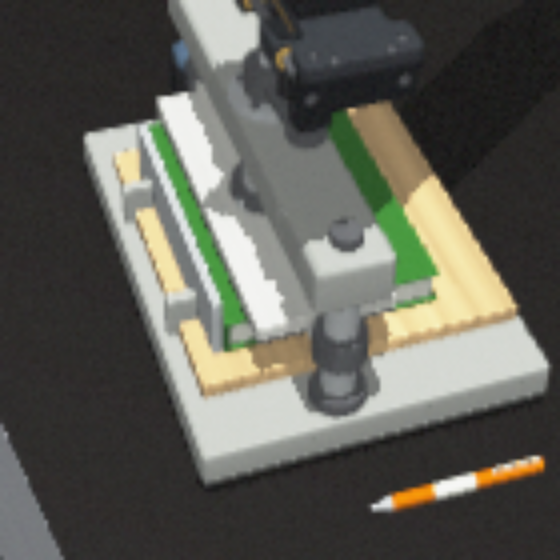

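Request:
arm_command --pt "255 0 0 0 0 0 0" --pt "255 0 0 0 0 0 0" --pt "255 0 0 0 0 0 0" --pt "255 0 0 0 0 0 0"

```text
time: 20.7
ee_pos: [0.6284, 0.0829, 0.2239]
eef_rot: [-0.534, -0.463, 0.534, -0.464]
ft_force: [-0.6, -4.4, 6.1]
width: 0.0249
```

```bash
python3 -c "
from plan import *
rep()
for a in (10.97,): rows(a,np.arange(1,5)*.05)"
```

```text
t 20.7 th -1.599 r 0.0652 z 0.2239 Fdrag 0.14 Fn 4.44 Fz 6.06 w 0.0249 [ 0.42  0.48 -0.87  1.4   0.37  1.43 -2.16]
[255, 0.0, 3.2, -0.0, 0, 0, 0], [255, 0.0, 6.5, 0.2, 0, 0, 0], [255, 0.0, 9.7, 0.5, 0, 0, 0], [255, 0.0, 12.9, 1.0, 0, 0, 0],
```

```bash
python3 -c "
from plan import *
im=camera('scene')[:,:,::-1]; u0,v0,u1,v1=255,270,325,320
c=cv2.resize(im[v0:v1,u0:u1],None,fx=11,fy=11,interpolation=cv2.INTER_CUBIC)
for z,col in ((.08,(0,0,255)),(.09,(255,0,0)),(.1,(0,255,255))):
  for x in (.05,-.05):
    p=w2px('scene',l2w(x,.1275,z))[0]; q=((p-[u0,v0]+.5)*11-.5).astype(int); print(z,x,p,q)
    cv2.circle(c,tuple(int(v) for v in q),4,col,-1)
cv2.imwrite('pics/s9.png',c)"
```

```text
0.08 0.05 [273.07641113 296.60810678] [203 297]
0.08 -0.05 [307.72257249 287.92707661] [584 202]
0.09 0.05 [273.10379803 294.03988788] [204 269]
0.09 -0.05 [307.94321001 285.37698253] [587 174]
0.1 0.05 [273.13150158 291.4419756 ] [204 240]
0.1 -0.05 [308.16633187 282.79817494] [589 145]
```

View pics/s9.png

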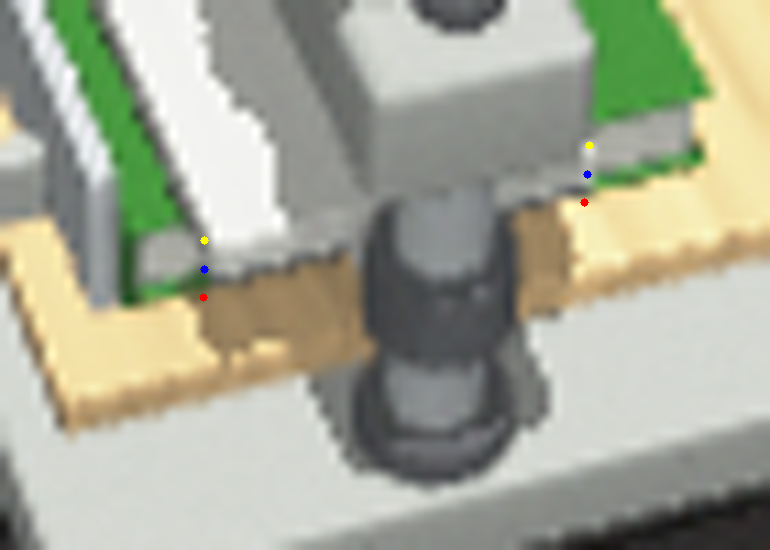

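Request:
arm_command --pt "255 0 3.2 0 0 0 0" --pt "255 0 6.5 0.2 0 0 0" --pt "255 0 9.7 0.5 0 0 0"

```text
time: 21.05
ee_pos: [0.6366, 0.0815, 0.2238]
eef_rot: [-0.533, -0.464, 0.534, -0.464]
ft_force: [-9.4, -5.2, 9.6]
width: 0.025
```

```bash
python3 -c "
from plan import *
rep()"
```

```text
t 21.05 th -1.472 r 0.0652 z 0.2238 Fdrag 7.92 Fn 7.31 Fz 9.58 w 0.025 [ 0.41  0.5  -0.86  1.37  0.38  1.44 -2.15]
```

Request:
arm_command --pt "255 0 0 0 0 0 0" --pt "255 0 0 0 0 0 0" --pt "255 0 0 0 0 0 0" --pt "255 0 0 0 0 0 0"

```text
time: 21.45
ee_pos: [0.637, 0.0814, 0.2239]
eef_rot: [-0.533, -0.464, 0.534, -0.464]
ft_force: [-6.2, -5.4, 7.5]
width: 0.025
```

```bash
python3 -c "
from plan import *
rep()
rows(11.12,np.arange(1,7)*.05)"
```

```text
t 21.45 th -1.466 r 0.0653 z 0.2239 Fdrag 4.74 Fn 6.76 Fz 7.49 w 0.025 [ 0.41  0.5  -0.86  1.37  0.38  1.44 -2.15]
[255, -0.0, 3.2, 0.5, 0, 0, 0], [255, -0.0, 6.4, 1.1, 0, 0, 0], [255, -0.0, 9.5, 1.9, 0, 0, 0], [255, -0.0, 12.7, 2.9, 0, 0, 0], [255, -0.0, 15.7, 4.0, 0, 0, 0], [255, -0.0, 18.7, 5.3, 0, 0, 0],
```

Request:
arm_command --pt "255 0 0 0 0 0 0" --pt "255 0 0 0 0 0 0" --pt "255 0 0 0 0 0 0" --pt "255 0 0 0 0 0 0" --pt "255 0 0 0 0 0 0" --pt "255 0 0 0 0 0 0" --pt "255 0 0 0 0 0 0" --pt "255 0 0 0 0 0 0"

```text
time: 22.25
ee_pos: [0.6369, 0.0814, 0.2239]
eef_rot: [-0.533, -0.464, 0.534, -0.464]
ft_force: [-6.6, -4.8, 8.4]
width: 0.0249
```

```bash
python3 -c "
from plan import *
rep()"
```

```text
t 22.25 th -1.466 r 0.0652 z 0.2239 Fdrag 5.26 Fn 6.21 Fz 8.41 w 0.0249 [ 0.41  0.5  -0.86  1.37  0.38  1.44 -2.15]
```

The drag measured while winding rose from about 4 N to 7.9 N, at roughly 6 N per rad since the bite. The static push-back is about 5 N, so the report is nipped. I'll open partway to keep the inner finger clear of the hub, then lift.

Request:
arm_command --pt "130 0 0 0 0 0 0" --pt "130 0 0 0 0 0 0" --pt "130 0 0 0 0 0 0" --pt "130 0 0 0 0 0 0" --pt "130 0 0 0 0 0 0" --pt "130 0 0 0 0 0 0"

```text
time: 22.85
ee_pos: [0.6383, 0.0814, 0.2239]
eef_rot: [0.534, 0.464, -0.533, 0.465]
ft_force: [-0.7, -0.0, -0.5]
width: 0.0424
```

```bash
python3 -c "
from plan import *
rep(); print(read_state()['ft_force'])
im=camera('scene')[:,:,::-1]; cv2.imwrite('pics/s10.png',cv2.resize(im[190:330,210:350],None,fx=4,fy=4))"
```

```text
t 22.85 th -1.446 r 0.0656 z 0.2239 Fdrag 0.71 Fn 0.19 Fz -0.51 w 0.0424 [ 0.41  0.5  -0.86  1.37  0.38  1.43 -2.15]
[-0.73144787 -0.00264069 -0.5091236 ]
```

View pics/s10.png

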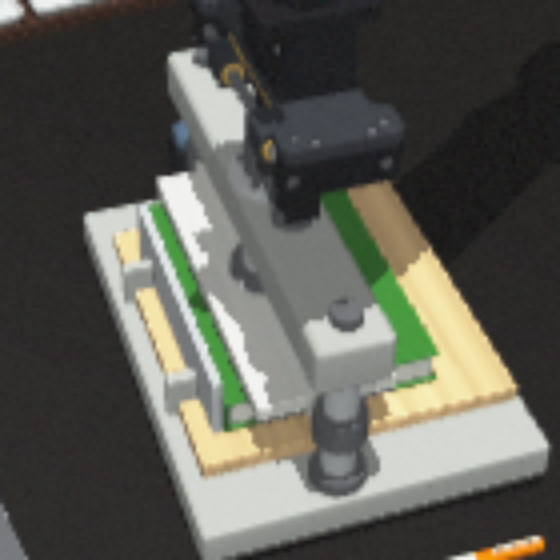

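Request:
arm_command --pt "130 -10 0 0 0 0 0" --pt "130 -30 0 0 0 0 0" --pt "130 -60 0 0 0 0 0" --pt "130 -90 0 0 0 0 0" --pt "130 -110 -40 0 0 0 0" --pt "130 -110 -80 0 0 0 0" --pt "130 -110 -120 0 0 0 0" --pt "130 -110 -160 0 0 0 0" --pt "130 -110 -200 0 0 0 0" --pt "130 -110 -200 0 0 0 0"

```text
time: 23.9
ee_pos: [0.4366, 0.1113, 0.3355]
eef_rot: [0.533, 0.462, -0.533, 0.468]
ft_force: [0.5, -0.1, 1.1]
width: 0.0427
```

Run:
```python
from plan import *
s=read_state(); print(s["time"],s["ee_pos"],s["ft_force"])
im=camera("scene"); cv2.imwrite("pics/s11.png",cv2.resize(im[190:330,210:350,::-1],None,fx=4,fy=4))
im=camera("top")[125:245,180:320]
cv2.imwrite("pics/t11.png",cv2.resize(im[:,:,::-1],None,fx=5,fy=5,interpolation=cv2.INTER_CUBIC))
q=(w2px("top",l2w(.065*np.cos(-1.466),.065*np.sin(1.466),.262))[0]-[180,125]+.5)*5-.5; print("expected knob top",q)
```

```text
23.9 [0.43660253 0.11134574 0.33554785] [ 0.5045167  -0.13536261  1.10331166]
expected knob top [215.42488201 176.13156151]
```

View pics/t11.png

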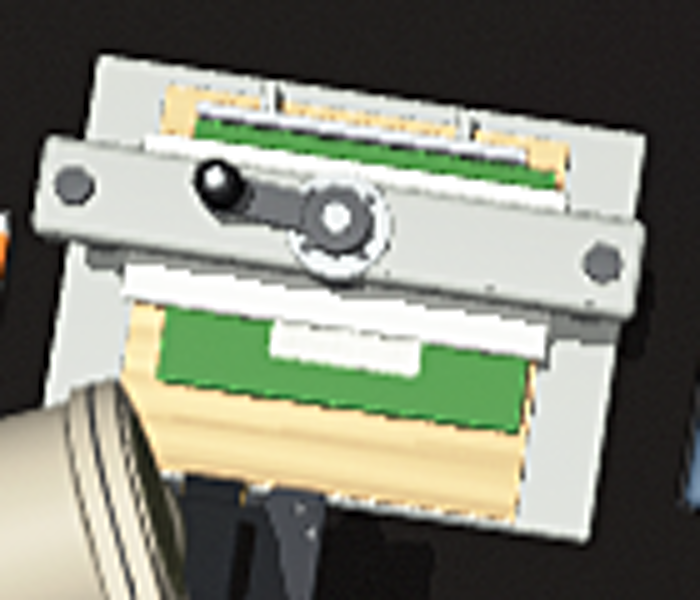

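View pics/s11.png

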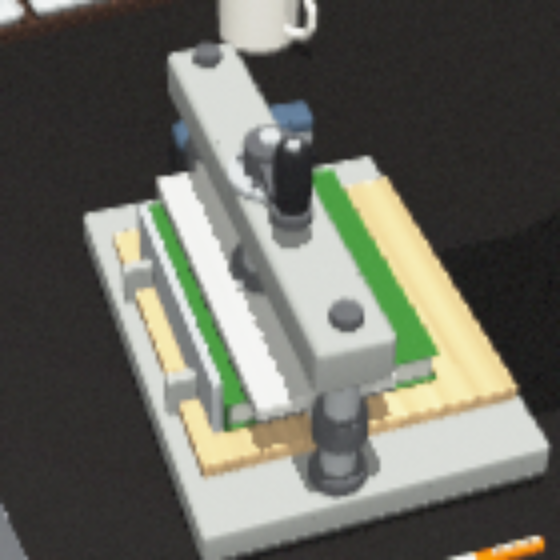

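Run:
```python
from bench import *
print(close_job()); s=read_state(); print(s["time"],s["ft_force"],s["joint_vel"].round(3))
```

```text
the job is handed in; nothing more can be done
None
the job is handed in; nothing more can be done
```

The report is against the back stop and clamped, I've let go of the knob, and the job was handed in at about 24 s. No verdict came back, so these are my own readings.

- **Report:** I pushed it with both open fingers, using at most about 14 N. From the top view its spine is within about 1 mm of the stop and square to within about 0.01 rad. It looked unchanged after I let go.
- **Winding:** I held the knob without a break from about -0.78 to 11.1 rad, roughly 1.9 turns. The bar began to bite at about 10.5 rad.
- **Tightness:** The drag at the knob rose from about 4 N to 7.9 N, at roughly 6 N per rad, and I stopped there. That is just under your 8–9 N, and I estimate the bar presses with about 90–130 N.
- **After letting go:** The pictures show the knob within about 0.03 rad of where I left it and the bar on the report. The force on the tool was near zero. Nothing near the press looked moved, though I did not measure the other items.

**Readings that disagreed:**
- **Drag before the bite:** it read 3–5 N, mostly about 4 N, against the 5 N you gave.
- **Push-back with the hand stopped:** it was about 0 N at 10.97 rad but about 5 N at 11.1 rad, which is too steep. I relied mainly on the drag while winding.
- **Side forces at the knob:** they reached about 13 N early on because my circle was 1–2 mm off. After I corrected its centre they mostly stayed below 7–8 N, apart from one reading of 10.5 N.

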